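# Book in a canister at the pharmacy store desk

### The arm

A 7-joint arm with a two-finger parallel gripper is mounted at the origin on the work surface. World frame = base frame: x ahead of the robot, y to its left, z up, the work surface at z = 0. Lengths are in m, angles in rad, forces in N, time in s.
With the tool pointing down it reaches from about 0.4 to 0.85 m from the base axis. Payload 10.4 kg.
Tool frame: the origin (TCP) lies between the finger pads; the fingertips stand 19 mm ahead of it and the grasp point (between the pads) is the TCP (manip.tips_ahead is the distance from the TCP to the fingertips, in m); z points along the fingers, y is the line along which they close (so a half turn about z gives the same grasp; the last joint's range is limited). The gripper opens to 85 mm and grips with 20 to 120 N. Pads are 22 mm wide; open, the fingers measure 114 mm over their backs; the gripper's body (76 mm by 85 mm) begins 54 mm behind the grasp point. The pads swing forward as they close: fully open they stand 13 mm farther back than shut.
Start: joints at [1.275, 0.332, -0.065, 1.46, 0.022, 1.35, -0.088], TCP at [0.168, -0.602, 0.211] pointing down, gripper open.
Joint ranges: [-2.6, 2.6], [-0.5, 2.12], [-1.47, 1.34], [0.16, 2.42], [-1.27, 4.41], [0.06, 2.06], [-2.6, 2.6]. Speed limits (rad/s): [2.22, 2.22, 2.79, 2.79, 3.14, 3.14, 3.14].

### API

Orientations are given as a unit quaternion [x, y, z, w].
In Python, from workcell import manip, viewer gives the robot as it stands.
- The arm moves only by the tool arm_command, never from a script. Its argument "series" is text: rows parted by semicolons, each of 5 numbers parted by spaces: the closure, from 0 (fully open) to 1 (shut), then the shift along the tool's x, y, z normalised to -1 to 1, where 1 is 0.4 m, then the turn about the tool's z normalised to -1 to 1, where 1 is 180 degrees. In form: jaw tx ty tz spin; .... A call has exactly 10 rows; each row shifts and turns the commanded pose from where the row before left it, along the tool's axes as they then stand; what a row does not reach is not made up. A row lasts 1/8 s, in which the tool goes at most 62.5 mm and 10.7 degrees, less where a joint would pass 70% of its speed; a pose out of reach is approached as far as the arm can. A call with a number of a shift or a turn outside -1 to 1 is refused whole. A call with a gripper value outside its range is refused whole. The fingers move at their own pace and stop on an object; "newtons" is the grip in N (left out, the last holds). Time passes only in rows, so rows that do not move let the fingers close, or fill a call up. It gives the time, the measured TCP pose, the force, the opening and the grip force at its end, in the units of the state.
- manip.get_obs(): the state, without advancing time (a new reading comes with each control period).
- viewer.camera(name): name is "side" or "top"; returns a dict with "pixels" (384x512x3 uint8, red, green, blue), "intrinsics" (3x3 intrinsics, pixels), "extrinsics" (4x4, takes a point from world to camera coordinates). Camera axes: x right, y up, looking along -z (the intrinsics and any distortion apply to the point x, -y, -z); pixel columns grow to the right and rows downward; lengths in m; the calibration is good to about 2 mm. A picture is of the moment at which its call begins. There is no depth.
- manip.hand_in(): hands the job in; it is judged then, once.
The state is a dict: "clock": time; "joint_pos": joint angles; "joint_velocities": joint speeds; "tau": joint torques, N m; "position": TCP position; "ee_rot": TCP orientation; "ft_force": force on the tool from outside, world axes, zero at the start; "torque": the same for the moment, N m; "grip_width": opening from 0.0 (shut) to 1.0 (fully open); "grasp_force": force on a finger pad.
Only numpy, scipy, OpenCV 4.12 (cv2) and the standard library are available. Lean on these libraries where they do the work, as an engineer would, in place of code of your own. Each camera call takes 0.05 s, during which the arm holds its last target. There are 200 camera calls.

### The job

Take the hand scanner from its rest and scan the label on the sloping shoulder of the canister: hold the scanner still for two seconds with its reading window about 10 cm from the label, pointing squarely at the label's middle. Then lay the scanner back in its rest as you found it, and let go. Do not shift the canister or the other goods.

Things in the scene. Friction and masses are not known exactly. Their poses are not given: they have to be found in the camera images.
- scanner: Grey hammer-shaped hand scanner, 0.22 kg, loose, in its rest. Origin: on the handle's axis; x runs along the handle to the head, z is up as it lies. Handle: black-clad bar 32 wide (y), 30 high (z), x -100 to +45. Head: block x +45 to +100, 62 wide (y), z +15 down to -55, overhanging the rest's front. It reads along its -z, from the window in the head's underside.
- scanner_grip (a point): Point to grip the handle across its 32 mm width (along y): on the handle's axis, 20 mm behind the scanner's origin (x -20), near the centre of mass, between the two saddles of the rest. Axes as the scanner's.
- scanner_window (a point): Centre of the reading window (40 x 50), in the scanner's frame at x +72.5, y 0, z -55. Its z axis is the reading direction, out of the window; its x axis is the scanner's x.
- rest: Fixed steel rest. Base plate 150 x 120 x 12; two saddles, 12 thick, centred at x -80 and +18, floors 75 above the table, 50 wide between side lips (12 high, 6 thick). Origin on the table; z up, x where the scanner's head points. At home the scanner's origin is 90 above this one, axes parallel, head beyond the front saddle. 86 free between saddles for fingers.
- canister: Pink plastic canister, 1.5 kg, loose, footprint 120 x 120. Origin: centre of its underside, z up. Its front (-x) is 100 high; from there a shoulder slopes up at 25 degrees to 135 high over 75 mm towards +x; behind it a flat top with a white cap (38 across) and a bail handle, tops at 159.
- label (a point): Middle of the white paper label (85 wide along y, 55 along the slope, black bars) on the canister's sloping shoulder, at x -22.5, y 0, z 117.5 of the canister. Its z axis is the outward normal of the label (25 degrees from vertical, leaning to the canister's -x), its y axis the canister's y.
- carton: Bystander: brown cardboard carton 100 x 140 x 80 high with a smaller flat label on its top, loose. Origin: centre of its underside.
- bottle: Bystander: pink round bottle, 66 across, 190 high, loose. Origin: centre of its underside.
- roll: Bystander: wrapped gauze roll standing on end, 80 across, 110 high, loose. Origin: centre of its underside.
There are look-alikes about, which are no part of the job. Of the things shaped like the scanner, the grey one is meant. Of the things that look like the rest, the larger one is meant.

How it is judged:
On the way:
1. scanner still for 1 s, window 55 to 170 mm from the label, reading axis within 22 mm of the label's middle (in window x and y) and 17 degrees of square to it (x of label in the frame of scanner_window between -0.022 and 0.022 m and y of label in the frame of scanner_window between -0.022 and 0.022 m and z of label in the frame of scanner_window between 0.055 and 0.17 m and angle between the z axis of scanner_window and the z axis of label, either way round below 0.3 rad and z of scanner_window in the frame of label above 0.04 m and linear speed of scanner below 0.03 m/s and angular speed of scanner below 0.2 rad/s), for 1 s.
At the end, for the whole second after the job is handed in: Scanner released and still in both saddles, upright (7 degrees), head at the front, within 18 mm along, 12 mm across and 6 mm in height of home, 10 degrees of the rest's direction; canister within 20 mm and carton, bottle and roll within 30 mm of where they stood (x of scanner in the frame of rest between -0.018 and 0.018 m and y of scanner in the frame of rest between -0.012 and 0.012 m and z of scanner in the frame of rest between 0.084 and 0.096 m and angle between the x axis of scanner and the x axis of rest, either way round below 0.17 rad and angle between scanner's own z axis and vertical below 0.12 rad and linear speed of scanner below 0.02 m/s and distance of canister from where it was at the start of the episode below 0.02 m and distance of each of carton, bottle, roll from where it was at the start of the episode below 0.03 m); the robot touches nothing.
It fails at once if the canister is shifted by more than 20 mm (distance of canister from where it was at the start of the episode above 0.02 m).
It fails at once if a bystander (carton, bottle, roll) is shifted by more than 30 mm (distance of any of carton, bottle, roll from where it was at the start of the episode above 0.03 m).
It also fails if it takes over 54 s, if anything falls off the work surface, if the arm or the gripper's body presses on something with over 40 N, if the wrist force passes 120 N, or if a joint passes its speed limit or range.

## Working session

There is one attempt and no reset: what is moved stays moved. The work goes in short steps, Python scripts to look and compute and a tool call to move; the robot and the scene stay as the last step left them, time stands still between calls to the robot, and variables do not carry over. Pictures are saved under pics/ and viewed, at most 10 in all, crops included, and the job is handed in when it is done.

Besides the shell and the picture viewer there is one more tool, called as name(argument=value, ...), one argument or row to a line, values as JSON. arm_command: Moves the arm, as the interface text tells. Scaled input: -1 to 1 covers 0.4 m each way for a shift and 180 degrees each way for a turn. Its arguments: {"type":"object","properties":{"series":{"type":"string"},"newtons":{"type":"number"}},"required":["series"]}

```bash
ls; mkdir -p pics
python3 - <<'E'
from workcell import manip, viewer
import cv2,numpy as np
for n in("top","side"):
    c=viewer.camera(n); cv2.imwrite(f"pics/{n}0.png",c["pixels"][...,::-1]); print(n,np.round(c["intrinsics"],2).tolist(),np.round(c["extrinsics"],4).tolist())
    np.savez(f"{n}0.npz",**{k:c[k] for k in("pixels","intrinsics","extrinsics")})
print(manip.get_obs(),manip.tips_ahead)
E
```

```text
pics
top [[438.31, 0.0, 251.87], [0.0, 438.31, 195.12], [0.0, 0.0, 1.0]] [[0.0058, -0.9997, 0.0238, -0.0134], [0.994, 0.0083, 0.1094, -0.5685], [-0.1095, 0.023, 0.9937, -1.2249], [0.0, 0.0, 0.0, 1.0]]
side [[347.93, 0.0, 255.13], [0.0, 347.93, 192.39], [0.0, 0.0, 1.0]] [[0.8855, -0.4647, 0.0068, -0.5265], [0.2707, 0.5276, 0.8052, -0.2245], [-0.3778, -0.7111, 0.5929, -0.6245], [0.0, 0.0, 0.0, 1.0]]
{'clock': 0.1, 'joint_pos': array([ 1.27540844,  0.33279815, -0.06467432,  1.46083917,  0.02162048,
        1.34992421, -0.08850049]), 'joint_velocities': array([-0.00156665, -0.00181103,  0.00156466, -0.00344251, -0.00101155,
       -0.00214187, -0.00202397]), 'tau': array([ 1.99645561e-03, -6.26746202e+01,  4.96578065e-02, -3.92430031e+01,
        1.63847033e-02,  7.00727760e-03, -4.10591736e-05]), 'position': array([ 0.16826219, -0.6015493 ,  0.2101107 ]), 'ee_rot': array([ 9.90712654e-01,  1.35970706e-01, -1.29199183e-04, -6.23314614e-04]), 'ft_force': array([ 0.06036128,  0.63388063, -0.21166883]), 'torque': array([ 0.02496818, -0.06896509, -0.01923402]), 'grasp_force': 0.0, 'grip_width': 1.0002182473428922} 0.019
```

View pics/top0.png

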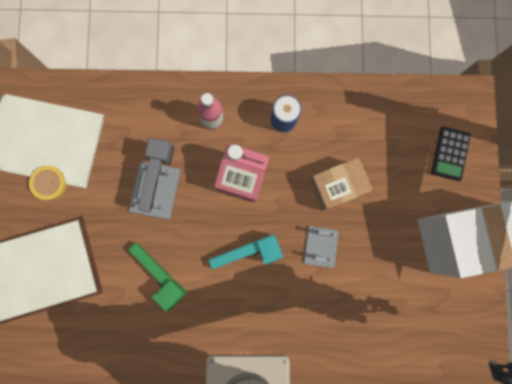

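View pics/side0.png

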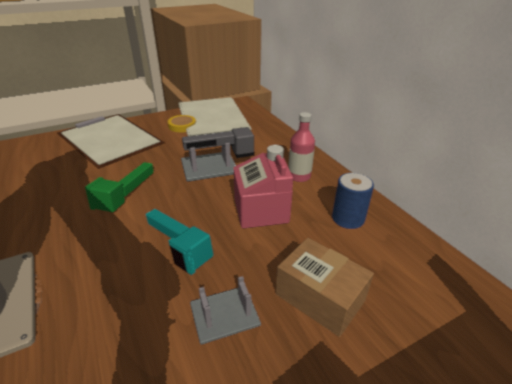

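The pictures show these candidates:
- **Scanner-shaped:** grey at top px (155,172), green at (158,275), teal at (248,252). Grey is the one meant, as described.
- **Rests:** larger one at (155,190), holding the grey scanner, and a smaller empty one at (320,247). The larger is meant.
- **Goods:** canister (242,172), with its label facing the robot. Carton (342,184), bottle (210,110), roll (285,113).

I'll confirm in one crop.

Run:
```python
import cv2,numpy as np
t=cv2.imread("pics/top0.png"); s=cv2.imread("pics/side0.png")
a=cv2.resize(t[125:235,115:275],None,fx=5,fy=5,interpolation=cv2.INTER_CUBIC)[:,:800]
cv2.imwrite("pics/crop1.png",a)
b=cv2.resize(s[115:235,165:325],None,fx=5,fy=5,interpolation=cv2.INTER_CUBIC)
cv2.imwrite("pics/crop2.png",b)
```

```text
(no output)
```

View pics/crop1.png

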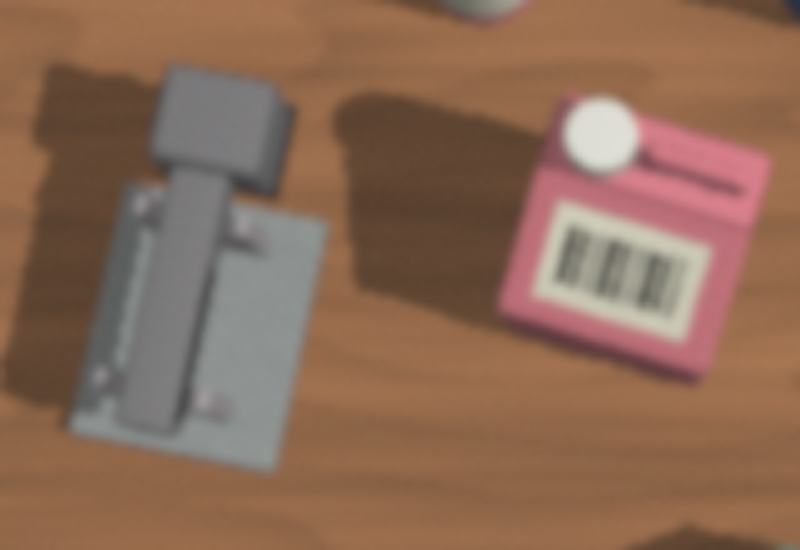

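View pics/crop2.png

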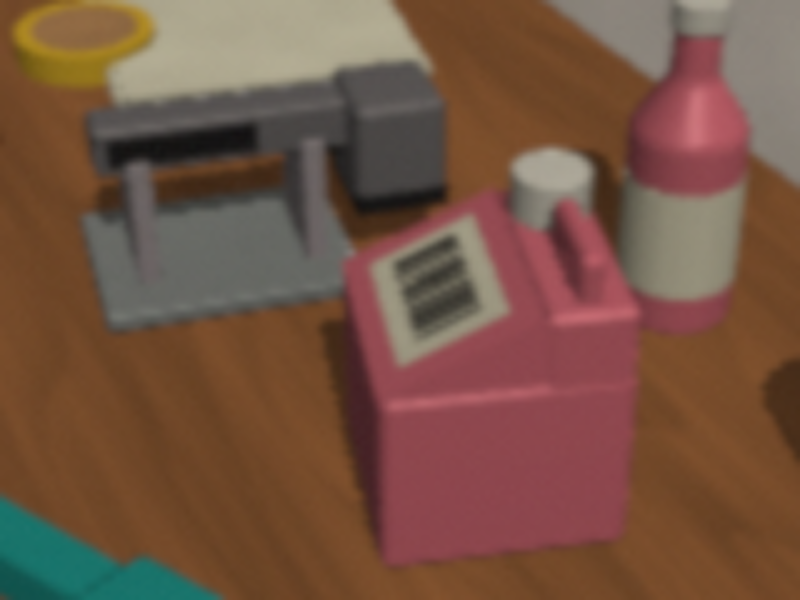

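The crops confirm it. The grey scanner lies in the large rest with its head up-image at crop1 (220,120). The canister's label corners are at crop1 (562,203), (712,243), (686,342) and (531,297). Next I'll turn these into positions.

```bash
cat > h.py <<'E'
import numpy as np,cv2
def load(n): return np.load(f"{n}.npz")
def ray(c,px,z):
    K,E=c["intrinsics"],c["extrinsics"]; R,t=E[:3,:3],E[:3,3]
    d=np.linalg.inv(K)@[px[0],px[1],1]; d=R.T@(d*[1,-1,-1]); o=-R.T@t
    return o+d*(z-o[2])/d[2]
def proj(c,P):
    p=c["extrinsics"][:3,:3]@P+c["extrinsics"][:3,3]; q=c["intrinsics"]@(p*[1,-1,-1]); return q[:2]/q[2]
E
python3 - <<'E'
from h import *
c=load("top0"); s=load("side0"); f=lambda p:(p[0]/5+115-.4,p[1]/5+125-.4)
pr=lambda n,v:print(n,np.round(v,4))
deg=lambda v:np.degrees(np.arctan2(v[1],v[0]))
P=[ray(c,f(p),.105) for p in[(117,422),(180,433),(170,65),(280,85)]]
tail=(P[0]+P[1])/2; front=(P[2]+P[3])/2; u=front-tail
pr("scanner len,yaw",[np.linalg.norm(u),deg(u)]); u/=np.linalg.norm(u); o=(tail+front)/2;o[2]=.09
pr("origin",o); pr("grip",o-.02*u)
B=[ray(c,f(p),.012) for p in[(128,183),(328,222),(275,470),(70,432)]]
v=(B[0]+B[1]-B[2]-B[3])/2
pr("rest ctr,len,yaw",[*np.mean(B,0),np.linalg.norm(v),deg(v)])
# label by mask
hsv=cv2.cvtColor(c["pixels"],cv2.COLOR_RGB2HSV); print(hsv[168,226],hsv[181,240])
L=[ray(c,f(p),z) for p,z in[((562,203),.1291),((712,243),.1291),((686,342),.1059),((531,297),.1059)]]
l=np.mean(L,0); w=(L[0]+L[1]-L[2]-L[3])/2; q=(L[0]+L[3]-L[1]-L[2])/2
pr("label",l); pr("yaw from x,y;len,wid",[deg(w),deg(q)-90,np.linalg.norm(w),np.linalg.norm(q)])
pr("proj label in side",proj(s,l)); pr("proj head front-top in side",proj(s,front))
for n,p in dict(silverTL=(418,220),silverBL=(428,275),calc=(432,175),cartonR=(372,185),cartonBR=(365,200),tealL=(208,265),smallrestR=(340,250),tealT=(275,235)).items(): pr(n,ray(c,p,0))
E
```

```text
scanner len,yaw [  0.1957 -10.3497]
origin [0.614  0.2619 0.09  ]
grip [0.5944 0.2655 0.09  ]
rest ctr,len,yaw [  0.5839   0.272    0.012    0.148  -10.7777]
[ 13  41 201] [ 26  26 164]
label [0.6024 0.027  0.1175]
yaw from x,y;len,wid [-16.9863 -15.2023   0.0562   0.0848]
proj label in side [253.0437 171.8026]
proj head front-top in side [251.5516 129.6016]
silverTL [ 0.5024 -0.5001  0.    ]
silverBL [ 0.3426 -0.5237  0.    ]
calc [ 0.6369 -0.5471  0.    ]
cartonR [ 0.6052 -0.3662  0.    ]
cartonBR [ 0.5603 -0.3443  0.    ]
tealL [0.3684 0.1151 0.    ]
smallrestR [ 0.4134 -0.2677  0.    ]
tealT [ 0.4557 -0.0782  0.    ]
```

arm_command(
  series="0 0 0 -0.075 0.0483; 0 0 0 -0.075 0.0483; 0 0 0 -0.075 0.0484; 0 0.058 -0.139 0 0; 0 0.058 -0.139 0 0; 0 0.058 -0.139 0 0; 0 0.058 -0.139 0 0; 0 0.035 -0.1475 0 0; 0 0.035 -0.1475 0 0; 0 0.035 -0.1475 0 0",
  newtons=30,
)

```text
clock: 1.35
position: [0.3739, -0.2317, 0.3006]
ee_rot: [0.996, -0.091, -0.0, 0.0]
ft_force: [1.0, -0.7, -0.1]
grip_width: 0.999
grasp_force: 0.0
```

arm_command(
  series="0 0.035 -0.1475 0 0; 0 0.035 -0.1475 0 0; 0 0.035 -0.1475 0 0; 0 0.035 -0.1475 0 0; 0 0.035 -0.1475 0 0; 0 0.035 -0.1475 0 0; 0 0.035 -0.1475 0 0; 0 0.035 -0.1475 0 0; 0 0 0 0 0; 0 0 0 0 0",
)

```text
clock: 2.6
position: [0.5693, 0.21, 0.3002]
ee_rot: [0.996, -0.091, -0.001, 0.0]
ft_force: [0.1, -0.1, 0.6]
grip_width: 1.0
grasp_force: 0.0
```

```bash
cat >> h.py <<'E'
from scipy.spatial.transform import Rotation as Rot
def state():
    from workcell import manip
    o=manip.get_obs(); R=Rot.from_quat(o["ee_rot"]).as_matrix()
    return o,R
def delta(target,yaw=None):
    "normalised tool-axis shift and spin from the measured pose"
    o,R=state(); d=R.T@(np.array(target)-o["position"])/.4
    th=np.degrees(np.arctan2(R[1,0],R[0,0]))
    print("t",round(o["clock"],2),"pos",np.round(o["position"],4),"yaw",round(th,2),"tilt",np.round(R[:,2],3),"F",np.round(o["ft_force"],1),"w",round(o["grip_width"],3),"g",round(o["grasp_force"],1))
    print("d",np.round(d,4), None if yaw is None else round((th-yaw)/180,4))
E
python3 -c "
from h import *
delta([.5944,.2655,.09],-10.5)"
```

```text
t 2.6 pos [0.5693 0.21   0.3002] yaw -10.44 tilt [-0.001 -0.    -1.   ] F [ 0.1 -0.1  0.6] w 1.0 g 0.0
d [ 0.037  -0.1481  0.5254] 0.0003
```

arm_command(
  series="0 0.037 -0.148 0 0; 0 0 0 0.1 0; 0 0 0 0.1 0; 0 0 0 0.1 0; 0 0 0 0.1 0; 0 0 0 0.05 0; 0 0 0 0 0; 0 0 0 0 0; 0 0 0 0 0; 0 0 0 0 0",
)

```text
clock: 3.85
position: [0.5951, 0.2659, 0.1217]
ee_rot: [0.996, -0.091, 0.001, -0.0]
ft_force: [-0.7, -0.8, 0.4]
grip_width: 0.999
grasp_force: 0.0
```

Run:
```python
from h import *
from workcell import viewer
delta([.5944,.2655,.09],-10.5)
a=[cv2.resize(viewer.camera(n)["pixels"][y:y+100,x:x+100,::-1],(400,400),interpolation=cv2.INTER_CUBIC) for n,x,y in(("top",105,120),("side",165,85))]
cv2.imwrite("pics/grasp.png",np.hstack(a))
```

```text
t 3.85 pos [0.5951 0.2659 0.1217] yaw -10.47 tilt [ 0.001  0.    -1.   ] F [-0.7 -0.8  0.4] w 0.999 g 0.0
d [-0.0017  0.0013  0.0793] 0.0002
```

View pics/grasp.png

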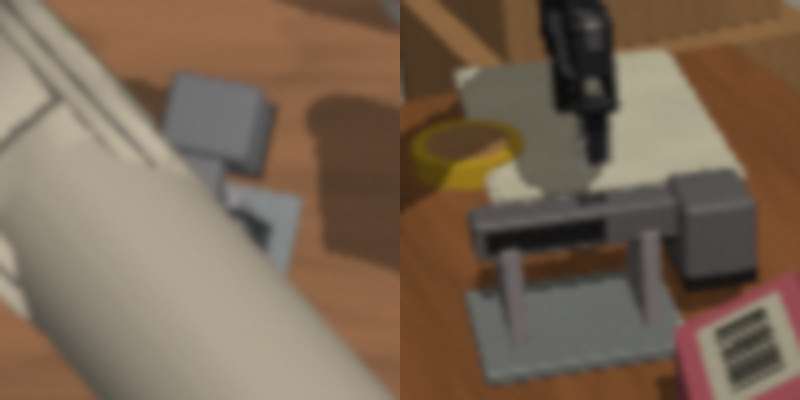

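Run:
```python
from h import *
s=load("side0"); t=load("top0"); y=np.array([-.182,-.983,0])
for k in(-.0425,0,.0425):
    print(k,[np.round(proj(s,np.array([.595,.266,z])+k*y),1) for z in (.103,.116,.17)])
u=np.array([.983,-.182,0])
o=np.array([.614,.262,.105])
for x,yy in((-.1,.016),(-.1,-.016),(.1,-.031),(.1,.031)): print(proj(s,o+x*u+yy*-y))
```

```text
-0.0425 [array([208.6, 129. ]), array([208.3, 124.9]), array([206.9, 107.1])]
0 [array([211.5, 135.5]), array([211.2, 131.3]), array([209.8, 113.1])]
0.0425 [array([214.6, 142.4]), array([214.3, 138.1]), array([213. , 119.5])]
[181.83524936 136.14542504]
[183.41404282 141.37903898]
[255.42638243 134.25373646]
[249.21266434 125.03389988]
```

Run:
```python
from h import *
from workcell import viewer
s=load("side0")["pixels"].astype(int); n=viewer.camera("side")["pixels"].astype(int)
d=np.abs(n-s).sum(2)
for r in range(108,150,2): print(r,d[r,200:226:2], n[r,208:220:3].sum(1)//3)
```

```text
108 [205 255 421 445 434 388 274 282 383 313  34   2   0] [19 58 69 29]
110 [201 245 406 447 434 411 390 376 374 348  84   3   2] [19 31 40 39]
112 [201 215 336 383 380 416 411 408 400 290  63   2   4] [36 27 28 44]
114 [201 205 214 221 239 351 437 441 314  60  11   2   6] [ 82  23  15 108]
116 [200 202 203 204 231 336 424 423 318  57   2   0   0] [ 84  31  20 104]
118 [201 201 202 202 219 308 395 407 306  62   0   2   2] [ 87  41  24 104]
120 [202 200 201 198 219 227 374 398 291  54   2   2   2] [ 87  60  27 105]
122 [206 203 203 202 214 219 378 407 300  64   2   1   4] [ 89  59  25 105]
124 [204 205 204 203 207 212 355 395 292  73   3   2   3] [ 93  74  30 105]
126 [206 205 204 201 203 196 269 259 128  25   3   0   2] [ 95  91  77 140]
128 [202 204 203 201 200 203 203 151  20   0   4   5   0] [ 94  94 112 163]
130 [201 202 199 201 203 205 160  32   4   2   6   2   7] [ 93  95 149 159]
132 [138 192 190 180 177 175 108  27  12   0   3   2   1] [ 85  86 116 109]
134 [ 28  67  71  35  46  92 109 108  47   1   2   2   0] [74 52 52 79]
136 [ 3  3  3  4  5 54 23 14 10  3  3  1  2] [82 69 81 88]
138 [3 3 2 2 1 1 1 1 5 2 0 4 2] [94 92 83 80]
140 [1 3 3 2 2 1 2 1 2 3 2 1 3] [51 41 30 66]
142 [2 5 0 4 5 0 1 4 0 4 1 3 2] [19 19 18 65]
144 [7 2 9 2 2 3 2 3 3 2 2 0 2] [22 23 28 63]
146 [ 2  2  0  4 21 20 33 18  1  1  3  2  2] [44 56 53 65]
148 [ 1  3  2  7 69 66 69 42  2  7  1  3  5] [46 45 46 50]
```

Run:
```python
from h import *
from workcell import viewer
a=[cv2.resize(viewer.camera(n)["pixels"][y:y+75,x:x+50,::-1],(400,600),interpolation=cv2.INTER_CUBIC) for n,x,y in(("top",140,135),("side",190,75))]
cv2.imwrite("pics/grasp2.png",np.hstack(a))
```

```text
(no output)
```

View pics/grasp2.png

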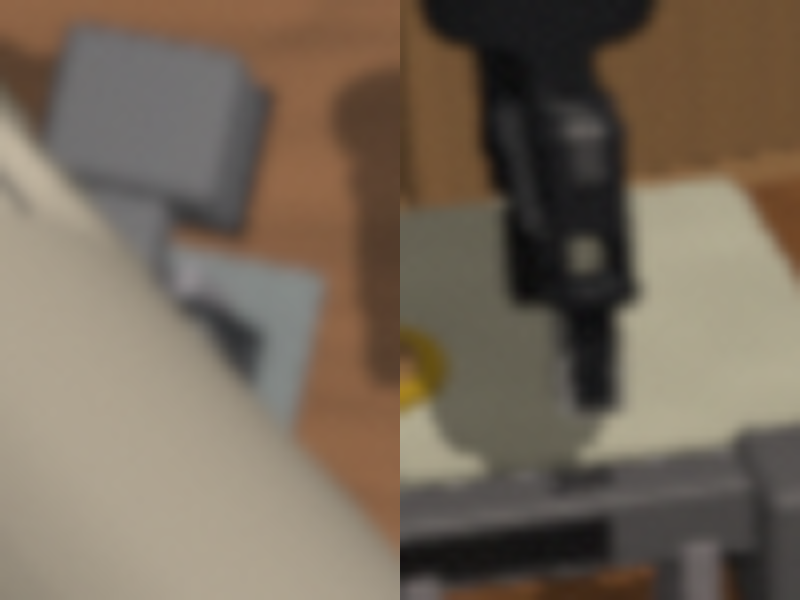

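Run:
```python
from h import *
s=load("side0");t=load("top0")
for z in np.arange(.08,.2,.02): print(round(z,2),"side",np.round(ray(s,(215,126),z)[:2],3),"top outer",np.round(ray(t,(171.5,178),z)[:2],3),"top front",np.round(ray(t,(168,173),z)[:2],3))
print(proj(s,np.array([.587,.224,.116])), "handle top at grip", proj(s,np.array([.5944,.2655,.105])))
```

```text
0.08 side [0.644 0.363] top outer [0.609 0.213] top front [0.623 0.223]
0.1 side [0.629 0.324] top outer [0.606 0.21 ] top front [0.619 0.22 ]
0.12 side [0.614 0.284] top outer [0.603 0.207] top front [0.616 0.217]
0.14 side [0.599 0.245] top outer [0.6   0.204] top front [0.613 0.213]
0.16 side [0.584 0.206] top outer [0.597 0.2  ] top front [0.61 0.21]
0.18 side [0.57  0.166] top outer [0.594 0.197] top front [0.607 0.206]
[214.27535505 138.16338817] handle top at grip [211.33439544 134.95762573]
```

arm_command(
  series="0 0 0 0.03 0; 0 0 0 0.03 0; 0 0 0 0.02 0; 0 0 0 0 0; 0 0 0 0 0; 0 0 0 0 0; 0 0 0 0 0; 0 0 0 0 0; 0 0 0 0 0; 0 0 0 0 0",
)

```text
clock: 5.35
position: [0.5948, 0.2656, 0.0888]
ee_rot: [0.996, -0.091, 0.0, 0.0]
ft_force: [0.3, -0.3, 0.5]
grip_width: 0.996
grasp_force: 0.0
```

Run:
```python
from h import *
from workcell import viewer
delta([.5944,.2655,.09],-10.5)
a=[cv2.resize(viewer.camera(n)["pixels"][y:y+75,x:x+50,::-1],(400,600),interpolation=cv2.INTER_CUBIC) for n,x,y in(("top",140,135),("side",190,85))]
cv2.imwrite("pics/grasp3.png",np.hstack(a))
```

```text
t 5.35 pos [0.5948 0.2656 0.0888] yaw -10.47 tilt [ 0. -0. -1.] F [ 0.3 -0.3  0.5] w 0.996 g 0.0
d [-0.0008  0.0005 -0.003 ] 0.0002
```

View pics/grasp3.png

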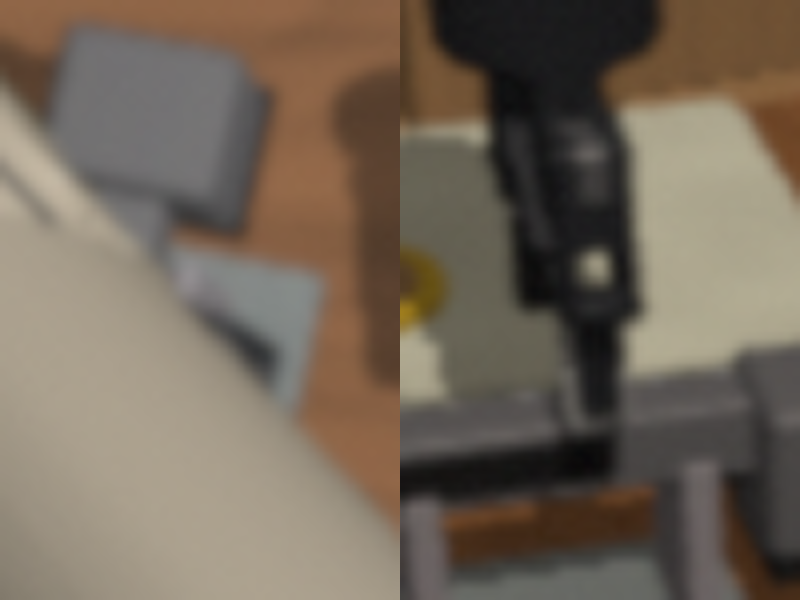

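arm_command(
  series="0.3 0 0 0 0; 0.4 0 0 0 0; 0.5 0 0 0 0; 0.6 0 0 0 0; 0.7 0 0 0 0; 0.7 0 0 0 0; 0.8 0 0 0 0; 0.8 0 0 0 0; 0.8 0 0 0 0; 0.8 0 0 0 0",
  newtons=20,
)

```text
clock: 6.7
position: [0.5948, 0.2656, 0.0888]
ee_rot: [0.996, -0.091, 0.0, 0.0]
ft_force: [-0.3, 0.8, -0.2]
grip_width: 0.198
grasp_force: 0.0
```

Run:
```python
from h import *
from workcell import viewer
delta([.5944,.2655,.09],-10.5)
a=[cv2.resize(viewer.camera(n)["pixels"][y:y+75,x:x+50,::-1],(400,600),interpolation=cv2.INTER_CUBIC) for n,x,y in(("top",140,135),("side",190,85))]
cv2.imwrite("pics/grasp4.png",np.hstack(a))
```

```text
t 6.7 pos [0.5948 0.2656 0.0888] yaw -10.47 tilt [ 0. -0. -1.] F [-0.3  0.8 -0.2] w 0.198 g 0.0
d [-0.0008  0.0005 -0.0031] 0.0002
```

Nothing was gripped (opening 17 mm), and the side view also puts the fingertip about 35 mm higher than the reading implies. I'll open and go lower.

arm_command(
  series="0 0 0 0 0; 0 0 0 0 0; 0 0 0 0 0; 0 0 0 0 0; 0 0 0 0 0; 0 0 0 0 0; 0 0 0 0.02 0; 0 0 0 0.02 0; 0 0 0 0.01 0; 0 0 0 0 0",
)

```text
clock: 8.05
position: [0.5945, 0.2656, 0.0683]
ee_rot: [0.996, -0.091, -0.0, 0.0]
ft_force: [-0.4, -0.7, -0.6]
grip_width: 0.999
grasp_force: 0.0
```

Run:
```python
from h import *
from workcell import viewer
delta([.5944,.2655,.09],-10.5)
s0=load("side0")["pixels"].astype(int); n=viewer.camera("side")["pixels"].astype(int)
print(n[110:160:2,206:222:2].sum(2)//3)
a=[cv2.resize(viewer.camera(n)["pixels"][y:y+75,x:x+50,::-1],(400,600),interpolation=cv2.INTER_CUBIC) for n,x,y in(("top",140,135),("side",190,85))]
cv2.imwrite("pics/grasp5.png",np.hstack(a))
```

```text
t 8.05 pos [0.5945 0.2656 0.0683] yaw -10.47 tilt [-0.001 -0.    -1.   ] F [-0.4 -0.7 -0.6] w 0.999 g 0.0
d [-0.0003  0.0002 -0.0543] 0.0002
[[ 40  22  35  61  71  53  86 155]
 [ 42  22  43  72  87  56  63 151]
 [ 43  22  26  42  60  49  64 153]
 [ 44  25  25  38  58  48  57 150]
 [ 41  30  24  34  40  31  50 139]
 [ 36  41  22  30  28  29  46 131]
 [ 26  38  24  30  30  28  41 124]
 [ 12  24  22  40  65  37  36 122]
 [ 12  16  21  57  88  51  29 116]
 [ 20  17  28  38  49  36  29 105]
 [ 58  51  28  31  42  46  37  79]
 [ 88  81  49  25  25  24  42  75]
 [ 92  64  55  33  17  19  60  82]
 [ 82  71  66  47  20  25  66  88]
 [ 90  79  69  71  27  34  80  78]
 [ 59  50  64  79  26  30  66  71]
 [ 20  18  54  81  27  31  72  73]
 [ 20  21  40  75  56  52  67  69]
 [ 42  43  38  42  48  55  64  66]
 [ 46  45  43  43  44  48  48  46]
 [ 43  42  44  44  43  43  42  44]
 [ 43  42  44  46  48  48  49  54]
 [ 54  58  60  58  59  67  75  74]
 [ 76  75  64  60  61  79 102 100]
 [103 102  91  86  93  95 101 100]]
```

View pics/grasp5.png

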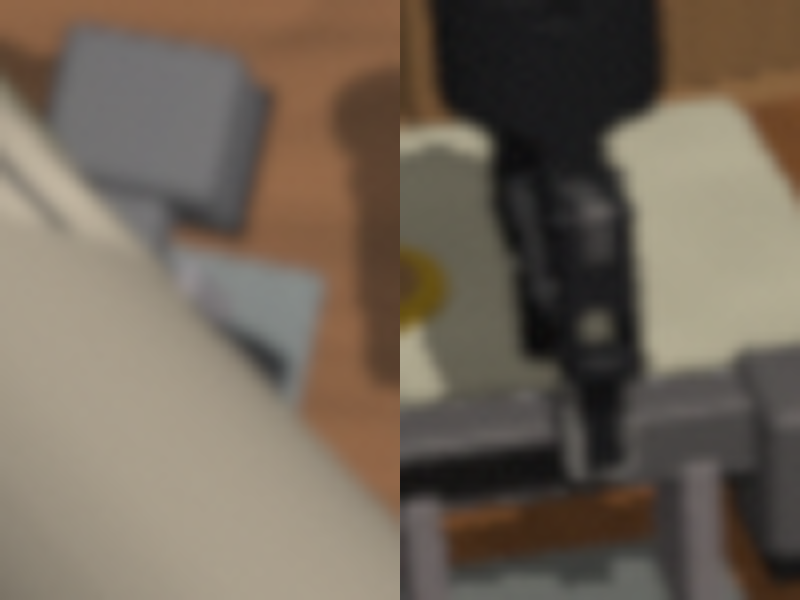

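The near fingertip is now beside the handle's upper half, with its tip at px (214,144), i.e. z ≈ 0.097. I'll go 15 mm lower and grip.

arm_command(
  series="0 0 0 0.02 0; 0 0 0 0.018 0; 0 0 0 0 0; 0.3 0 0 0 0; 0.5 0 0 0 0; 0.7 0 0 0 0; 0.9 0 0 0 0; 0.9 0 0 0 0; 0.9 0 0 0 0; 0.9 0 0 0 0",
  newtons=30,
)

```text
clock: 9.45
position: [0.595, 0.2659, 0.054]
ee_rot: [0.996, -0.091, 0.0, -0.0]
ft_force: [0.1, 0.4, 5.9]
grip_width: 0.37
grasp_force: 30.8
```

```bash
python3 -c "
from h import *
delta([.5944,.2655,.09],-10.5)"
```

```text
t 9.45 pos [0.595  0.2659 0.054 ] yaw -10.46 tilt [ 0.001  0.    -1.   ] F [0.1 0.4 5.9] w 0.37 g 30.8
d [-0.0012  0.0012 -0.0901] 0.0002
```

Gripped at 31.5 mm. The tool stays vertical, so the pitch to match the shoulder has to come from the scanner turning in the pads. I'll set it down on free table at about (0.46, 0.165). Resting on its head's rear edge and its tail, it pitches about 15° head-up.

arm_command(
  series="0.9 0 0 -0.06 0; 0.9 0 0 -0.12 0; 0.9 0 0 -0.07 0; 0.9 -0.0953 0.1033 0 0; 0.9 -0.0953 0.1033 0 0; 0.9 -0.0953 0.1033 0 0; 0.9 0 0 0 0; 0.9 0 0 0.1 0; 0.9 0 0 0.1 0; 0.9 0 0 0.1 0",
)

```text
clock: 10.7
position: [0.4599, 0.1646, 0.0321]
ee_rot: [0.996, -0.091, -0.0, -0.0]
ft_force: [0.3, 0.8, -1.9]
grip_width: 0.368
grasp_force: 31.0
```

Run:
```python
from h import *
from workcell import viewer
delta([.46,.165,.02],-10.5)
for n in("top","side"): cv2.imwrite(f"pics/{n}_t1.png",viewer.camera(n)["pixels"][...,::-1])
a=[cv2.resize(cv2.imread(f"pics/{n}_t1.png")[y:y+150,x:x+100],(400,600),interpolation=cv2.INTER_CUBIC) for n,x,y in(("top",150,150),("side",160,120))]
cv2.imwrite("pics/tilt1.png",np.hstack(a))
```

```text
t 10.7 pos [0.4599 0.1646 0.0321] yaw -10.48 tilt [-0.  0. -1.] F [ 0.3  0.8 -1.9] w 0.368 g 31.0
d [ 0.     -0.0011  0.0302] 0.0001
```

arm_command(
  series="0.9 0 0 0.015 0; 0.9 0 0 0.0125 0; 0.9 0 0 0.0075 0; 0.9 0 0 0.0075 0; 0.9 0 0 0.0075 0; 0.9 0 0 0.005 0; 0.9 0 0 0.005 0; 0.9 0 0 0 0; 0.9 0 0 0 0; 0.9 0 0 0 0",
  newtons=20,
)

```text
clock: 12.05
position: [0.4601, 0.1651, 0.0101]
ee_rot: [0.996, -0.091, 0.0, -0.0]
ft_force: [-3.9, 2.2, 6.1]
grip_width: 0.372
grasp_force: 32.8
```

Run:
```python
from h import *
from workcell import viewer
delta([.46,.165,.0],-10.5)
cv2.imwrite("pics/side_t2.png",viewer.camera("side")["pixels"][...,::-1])
a=[cv2.resize(cv2.imread(f"pics/side_{n}.png")[140:240,150:250],(400,400),interpolation=cv2.INTER_CUBIC) for n in("t1","t2")]
cv2.imwrite("pics/tilt2.png",np.hstack(a))
```

```text
t 12.05 pos [0.4601 0.1651 0.0101] yaw -10.45 tilt [ 0.001  0.    -1.   ] F [-3.9  2.2  6.1] w 0.372 g 32.8
d [-0.0002  0.0003  0.0254] 0.0003
```

View pics/tilt2.png

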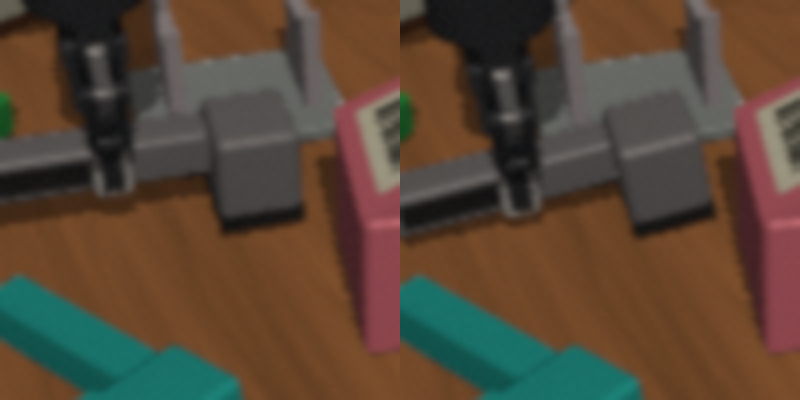

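The side view shows the head's rear edge on the table and the scanner pitching in the grip, about 8° so far. I'll keep pressing down.

arm_command(
  series="0.9 0 0 0.0075 0; 0.9 0 0 0.0075 0; 0.9 0 0 0.005 0; 0.9 0 0 0.005 0; 0.9 0 0 0 0; 0.9 0 0 0 0; 0.9 0 0 0 0; 0.9 0 0 0 0; 0.9 0 0 0 0; 0.9 0 0 0 0",
)

```text
clock: 13.35
position: [0.4599, 0.1646, -0.0003]
ee_rot: [0.996, -0.091, 0.0, -0.0]
ft_force: [-2.7, 1.1, 4.7]
grip_width: 0.37
grasp_force: 33.7
```

Run:
```python
from h import *
from workcell import viewer
delta([.46,.165,.0],-10.5)
im=viewer.camera("side")["pixels"][...,::-1]
cv2.imwrite("pics/side_t3.png",im); g=im.sum(2)//3
# dark window strip / tail rows for tilt: bottom edge of cladding vs column
for c in (140,145,150,155,160,165,170): print(c,g[180:206:1,c])
```

```text
t 13.35 pos [ 4.599e-01  1.646e-01 -3.000e-04] yaw -10.47 tilt [ 0.  0. -1.] F [-2.7  1.1  4.7] w 0.37 g 33.7
d [ 0.0002 -0.001  -0.0008] 0.0002
140 [43 43 41 45 48 59 68 72 74 75 75 75 75 76 75 75 74 75 74 75 74 76 77 76
 77 78]
145 [54 61 70 72 73 74 74 72 73 71 72 72 73 74 75 75 74 76 76 78 77 78 78 79
 79 77]
150 [72 73 73 74 73 73 72 72 71 72 78 78 77 78 80 84 91 85 68 63 64 65 68 69
 71 72]
155 [70 70 69 68 69 70 69 71 75 77 77 77 79 84 91 85 63 36 20 21 17 22 34 50
 57 69]
160 [76 75 75 75 75 75 76 77 78 78 79 84 92 88 67 39 22 18 18 21 31 45 51 57
 70 74]
165 [77 77 78 78 77 77 78 78 79 83 91 90 71 43 26 19 20 22 31 46 52 56 67 71
 71 71]
170 [75 77 79 78 78 78 79 83 92 91 71 43 22 20 21 23 27 43 51 52 63 73 77 77
 78 78]
```

arm_command(
  series="0.9 0 0 0.005 0; 0.9 0 0 0.0025 0; 0.9 0 0 0.0025 0; 0.9 0 0 0 0; 0.9 0 0 0 0; 0.9 0 0 0 0; 0.9 0 0 0 0; 0.9 0 0 0 0; 0.9 0 0 0 0; 0.9 0 0 0 0",
)

```text
clock: 14.65
position: [0.4603, 0.1647, -0.0018]
ee_rot: [0.996, -0.091, 0.001, 0.001]
ft_force: [-17.3, -4.0, 47.4]
grip_width: 0.37
grasp_force: 40.0
```

```bash
cat >> h.py <<'E'
def edge_rows(g,cols,r0,r1):
    "row of the bright top edge of the handle (peak brightness before the dark clad)"
    out=[]
    for c in cols:
        p=g[r0:r1,c].astype(float); k=int(np.argmin(np.diff(p))); j=k-3+int(np.argmax(p[k-3:k+1])) ; 
        y=p[j-1:j+2]; out.append(r0+j+.5*(y[0]-y[2])/(y[0]-2*y[1]+y[2]+1e-9))
    return np.array(out)
def pitch_from_slope(cam,slope,P,yaw):
    "pitch at which a line through P (world) at this yaw has this image slope"
    from scipy.optimize import brentq
    y=np.radians(yaw)
    def f(a):
        u=np.array([np.cos(a)*np.cos(y),np.cos(a)*np.sin(y),np.sin(a)])
        q=proj(cam,P+.02*u)-proj(cam,P-.05*u); return q[1]/q[0]-slope
    return np.degrees(brentq(f,-.6,.9))
E
python3 - <<'E'
from h import *
from workcell import viewer
delta([.46,.165,.0],-10.5)
im=viewer.camera("side")["pixels"][...,::-1]
cv2.imwrite("pics/side_t4.png",im); s=load("side0")
yd=np.array([-.182,-.983,0])
for f,P,cols in(("side0",np.array([.56,.268,.105]),range(188,200)),("side_t3",np.array([.42,.172,.04]),range(155,171)),("side_t4",np.array([.42,.172,.04]),range(155,171))):
    g=cv2.imread(f"pics/{f}.png").sum(2)//3; 
    r=edge_rows(g,cols,128 if f=="side0" else 180,205 if f!="side0" else 155); k=np.polyfit(list(cols),r,1)
    print(f,np.round(r,1)[::3],k, pitch_from_slope(s,k[0],P+.016*yd,-10.5))
E
```

```text
t 14.65 pos [ 0.4603  0.1647 -0.0018] yaw -10.48 tilt [ 0.001 -0.002 -1.   ] F [-17.3  -4.   47.4] w 0.37 g 40.0
d [-0.0008 -0.0005 -0.0045] 0.0001Traceback (most recent call last):
  File "<stdin>", line 10, in <module>
  File "h.py", line 34, in pitch_from_slope
    return np.degrees(brentq(f,-.6,.9))
                      ~~~~~~^^^^^^^^^^
    r = _zeros._brentq(f, a, b, xtol, rtol, maxiter, args, full_output, disp)
ValueError: f(a) and f(b) must have different signs
```

Run:
```python
from h import *
L=np.array([.6024,.027,.1175])
for ph in (15.4,12,18):
    R=Rot.from_euler("ZY",[-16.1,-ph],degrees=True).as_matrix()
    g=L+.10*R[:,2]-R@[.0725,0,-.055]+R@[-.02,0,0]
    t=g-[0,0,.037]; print(ph,np.round(R[:,0],3),"grip",np.round(g,4),"tcp target",np.round(t,4))
    if ph==15.4: T=t
th=np.radians(-16.1);x=np.array([np.cos(th),np.sin(th)]);y=np.array([np.sin(th),-np.cos(th)])
d=T[:2]-[.4603,.1647]; print("xy in tool after spin, norm",d@x/.4,d@y/.4,"z",(-.0018-T[2])/.4,"spin",5.62/180)
```

```text
15.4 [ 0.926 -0.267  0.266] grip [0.4772 0.0631 0.2424] tcp target [0.4772 0.0631 0.2054]
12 [ 0.94  -0.271  0.208] grip [0.4845 0.061  0.2499] tcp target [0.4845 0.061  0.2129]
18 [ 0.914 -0.264  0.309] grip [0.4719 0.0647 0.2363] tcp target [0.4719 0.0647 0.1993]
xy in tool after spin, norm 0.1109323061585527 0.23223219323308203 z -0.5179271169718932 spin 0.031222222222222224
```

arm_command(
  series="0.9 0 0 -0.05 0; 0.9 0 0 -0.12 0; 0.9 0 0 -0.12 0; 0.9 0 0 -0.12 0; 0.9 0 0 -0.115 0; 0.9 0 0 0 0.0312; 0.9 0.037 0.0774 0 0; 0.9 0.037 0.0774 0 0; 0.9 0.037 0.0774 0 0; 0.9 0 0 0 0",
  newtons=50,
)

```text
clock: 15.95
position: [0.4768, 0.0596, 0.2052]
ee_rot: [0.99, -0.143, -0.0, 0.001]
ft_force: [0.2, 1.2, -1.4]
grip_width: 0.365
grasp_force: 51.2
```

arm_command(
  series="0.9 0 0 0 0; 0.9 0 0 0 0; 0.9 0 0 0 0; 0.9 0 0 0 0; 0.9 0 0 0 0; 0.9 0 0 0 0; 0.9 0 0 0 0; 0.9 0 0 0 0; 0.9 0 0 0 0; 0.9 0 0 0 0",
)

```text
clock: 17.2
position: [0.4767, 0.063, 0.2056]
ee_rot: [0.99, -0.14, 0.0, 0.0]
ft_force: [0.5, -0.0, -2.0]
grip_width: 0.366
grasp_force: 51.2
```

Run:
```python
from h import *
from workcell import viewer
delta([.4772,.0631,.2054],-16.1)
for n in("top","side"): cv2.imwrite(f"pics/{n}_scan.png",viewer.camera(n)["pixels"][...,::-1])
a=[cv2.resize(cv2.imread(f"pics/{n}_scan.png")[y:y+120,x:x+80],(400,600),interpolation=cv2.INTER_CUBIC) for n,x,y in(("top",195,125),("side",200,90))]
cv2.imwrite("pics/scan.png",np.hstack(a))
s,t=load("side0"),load("top0")
R=Rot.from_euler("ZY",[-16.1,-15.4],degrees=True).as_matrix(); o=np.array([.4772,.0631,.2424])+R@[.02,0,0]
for n,p in dict(front_top_r=(.1,-.031,.015),front_top_l=(.1,.031,.015),front_bot_r=(.1,-.031,-.055),rear_bot_r=(.045,-.031,-.055),rear_top_r=(.045,-.031,.015),tail_top_r=(-.1,-.016,.015)).items():
    P=o+R@p; print(n,"side",np.round((proj(s,P)-[199.6,89.6])*5),"top",np.round((proj(t,P)-[194.6,124.6])*5))
```

```text
t 17.2 pos [0.4767 0.063  0.2056] yaw -16.09 tilt [ 0. -0. -1.] F [ 0.5 -0.  -2. ] w 0.366 g 51.2
d [ 0.0012 -0.0006  0.0005] 0.0001
front_top_r side [237.  87.] top [274. 275.]
front_top_l side [210.  29.] top [144. 236.]
front_bot_r side [283. 239.] top [282. 259.]
rear_bot_r side [156. 283.] top [251. 365.]
rear_top_r side [103. 133.] top [241. 388.]
tail_top_r side [-251.  236.] top [126. 670.]
```

View pics/scan.png

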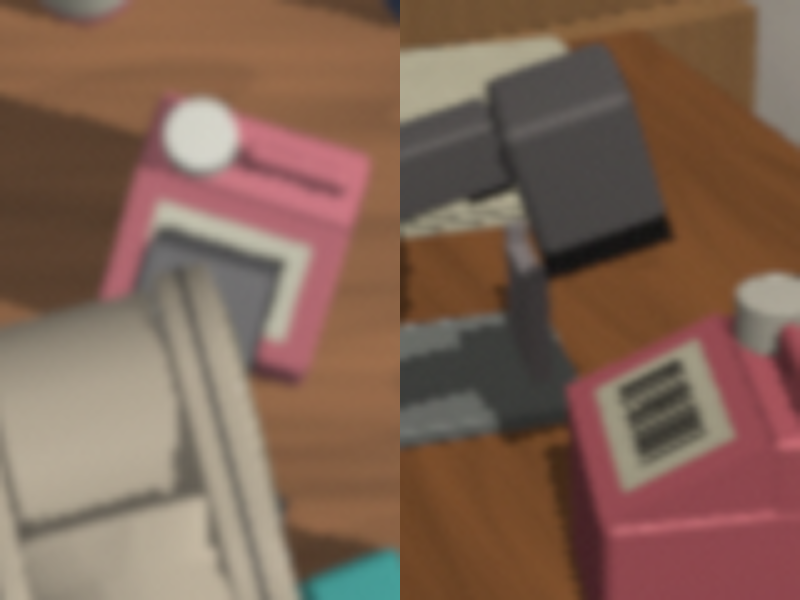

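Side view: the head's right-face corners at crop (235,97), (272,237), (150,272) and (108,142) match the prediction to about 1 px mean, with pitch around 14°. The top view suggests the head sits about 5 mm to the right. I'll nudge it 3 mm and hold.

arm_command(
  series="0.9 0 -0.0075 0 0; 0.9 0 0 0 0; 0.9 0 0 0 0; 0.9 0 0 0 0; 0.9 0 0 0 0; 0.9 0 0 0 0; 0.9 0 0 0 0; 0.9 0 0 0 0; 0.9 0 0 0 0; 0.9 0 0 0 0",
)

```text
clock: 18.55
position: [0.4775, 0.0659, 0.2056]
ee_rot: [0.99, -0.14, 0.0, 0.0]
ft_force: [0.5, 0.3, -0.8]
grip_width: 0.369
grasp_force: 51.2
```

arm_command(
  series="0.9 0 0 0 0; 0.9 0 0 0 0; 0.9 0 0 0 0; 0.9 0 0 0 0; 0.9 0 0 0 0; 0.9 0 0 0 0; 0.9 0 0 0 0; 0.9 0 0 0 0; 0.9 0 0 0 0; 0.9 0 0 0 0",
)

```text
clock: 19.8
position: [0.4775, 0.0659, 0.2056]
ee_rot: [0.99, -0.14, 0.0, 0.0]
ft_force: [0.2, -1.1, -2.2]
grip_width: 0.37
grasp_force: 51.2
```

```bash
python3 -c "
from h import *
delta([.595,.2659,.125],-10.46)
th=np.radians(-10.46);o,_=state();d=(np.array([.595,.2659])-o['position'][:2])/.4
print(d@[np.cos(th),np.sin(th)],d@[np.sin(th),-np.cos(th)])"
```

```text
t 19.8 pos [0.4775 0.0659 0.2056] yaw -16.09 tilt [-0. -0. -1.] F [ 0.2 -1.1 -2.2] w 0.37 g 51.2
d [ 0.1436 -0.5618  0.2014] -0.0313
0.19802169572116943 -0.5450011822459455
```

arm_command(
  series="0.9 0 0 0 -0.0313; 0.9 0.0495 -0.13625 0 0; 0.9 0.0495 -0.13625 0 0; 0.9 0.0495 -0.13625 0 0; 0.9 0.0495 -0.13625 0 0; 0.9 0 0 0 0; 0.9 0 0 0 0; 0.9 0 0 0.1 0; 0.9 0 0 0.1 0; 0.9 0 0 0.07 0",
)

```text
clock: 21.05
position: [0.595, 0.2631, 0.0964]
ee_rot: [0.996, -0.092, 0.0, 0.001]
ft_force: [0.1, 0.1, -1.5]
grip_width: 0.365
grasp_force: 51.5
```

```bash
python3 -c "
from h import *
delta([.595,.2659,.078],-10.46)"
```

```text
t 21.05 pos [0.595  0.2631 0.0964] yaw -10.61 tilt [ 0.    -0.002 -1.   ] F [ 0.1  0.1 -1.5] w 0.365 g 51.5
d [-0.0014 -0.0069  0.046 ] -0.0008
```

arm_command(
  series="0.9 0 0 0 0; 0.9 0 0 0.03 0; 0.9 0 0 0.02 0; 0.9 0 0 0.015 0; 0.9 0 0 0.0075 0; 0.9 0 0 0.0075 0; 0.9 0 0 0.0075 0; 0.9 0 0 0.0075 0; 0.9 0 0 0 0; 0.9 0 0 0 0",
  newtons=20,
)

```text
clock: 22.3
position: [0.5959, 0.2663, 0.0607]
ee_rot: [0.996, -0.091, 0.001, -0.001]
ft_force: [3.4, 0.9, 6.8]
grip_width: 0.367
grasp_force: 52.4
```

```bash
python3 -c "
from h import *
delta([.595,.2659,.054],-10.46)"
```

```text
t 22.3 pos [0.5959 0.2663 0.0607] yaw -10.47 tilt [ 0.002  0.001 -1.   ] F [3.4 0.9 6.8] w 0.367 g 52.4
d [-0.0022  0.0015  0.0167] -0.0001
```

arm_command(
  series="0.9 0 0 0.005 0; 0.9 0 0 0.005 0; 0.9 0 0 0.005 0; 0.9 0 0 0.0025 0; 0.9 0 0 0 0; 0.9 0 0 0 0; 0.9 0 0 0 0; 0.9 0 0 0 0; 0.9 0 0 0 0; 0.9 0 0 0 0",
)

```text
clock: 23.55
position: [0.5964, 0.2662, 0.0538]
ee_rot: [0.996, -0.091, 0.001, -0.001]
ft_force: [3.6, 0.3, 6.1]
grip_width: 0.365
grasp_force: 52.8
```

```bash
cat > cmp.py <<'E'
from h import *
from workcell import viewer
delta([.595,.2659,.054],-10.46)
s0=load("side0")["pixels"].astype(int); t0=load("top0")["pixels"].astype(int)
s=viewer.camera("side")["pixels"].astype(int); t=viewer.camera("top")["pixels"].astype(int)
# image shift of head patches against start, by template matching
for n,a,b,(x,y,w,h) in(("side head",s0,s,(230,122,26,38)),("side tail",s0,s,(178,130,20,22)),("top head",t0,t,(143,136,34,28)),("side canister",s0,s,(232,150,62,75)),("side bottle",s0,s,(288,112,28,68)),("top carton",t0,t,(312,155,62,55)),("top roll",t0,t,(270,94,32,38))):
    T=a[y:y+h,x:x+w].astype(np.uint8); S=b[y-8:y+h+8,x-8:x+w+8].astype(np.uint8)
    m=cv2.matchTemplate(S,T,cv2.TM_CCOEFF_NORMED); _,v,_,p=cv2.minMaxLoc(m); print(n,round(v,3),p[0]-8,p[1]-8)
E
python3 cmp.py
```

```text
t 23.55 pos [0.5964 0.2662 0.0538] yaw -10.49 tilt [ 0.003  0.001 -1.   ] F [3.6 0.3 6.1] w 0.365 g 52.8
d [-0.0034  0.0013 -0.0004] -0.0002
side head 0.986 0 -1
side tail 0.882 0 0
top head 0.516 3 -7
side canister 0.994 0 0
side bottle 1.0 0 0
top carton 1.0 0 0
top roll 1.0 0 0
```

The scanner is nearly level, with the head about 1 px high. A bit more press, then release.

arm_command(
  series="0.9 0 0 0.004 0; 0.9 0 0 0.003 0; 0.9 0 0 0 0; 0.9 0 0 0 0; 0.6 0 0 0 0; 0.5 0 0 0 0; 0.3 0 0 0 0; 0 0 0 0 0; 0 0 0 0 0; 0 0 0 0 0",
)

```text
clock: 24.9
position: [0.595, 0.2659, 0.0498]
ee_rot: [0.996, -0.091, -0.0, 0.0]
ft_force: [0.2, -0.5, -0.9]
grip_width: 1.001
grasp_force: 0.0
```

arm_command(
  series="0 0 0 0 0; 0 0 0 0 0; 0 0 0 -0.04 0; 0 0 0 -0.08 0; 0 0 0 -0.12 0; 0 0 0 -0.12 0; 0 0 0 -0.12 0; 0 0 0 0 0; 0 0 0 0 0; 0 0 0 0 0",
)

```text
clock: 26.15
position: [0.5946, 0.2655, 0.2408]
ee_rot: [0.996, -0.091, -0.001, 0.0]
ft_force: [-0.4, 0.2, -0.9]
grip_width: 1.002
grasp_force: 0.0
```

```bash
python3 cmp.py
```

```text
t 26.15 pos [0.5946 0.2655 0.2408] yaw -10.45 tilt [-0.001 -0.001 -1.   ] F [-0.4  0.2 -0.9] w 1.002 g 0.0
d [ 0.0015 -0.0016  0.467 ] 0.0001
side head 0.992 0 0
side tail 0.987 0 0
top head 0.945 1 -1
side canister 0.998 0 0
side bottle 1.0 0 0
top carton 1.0 0 0
top roll 1.0 0 0
```

Scanner is home and released, and the goods have not moved. Before handing in, I'll check the scan pitch from the saved side picture.

Run:
```python
from h import *
from scipy.optimize import least_squares
s=load("side0")
M=np.array([(.1,-.031,.015),(.1,-.031,-.055),(.045,-.031,-.055),(.045,-.031,.015),(.1,.031,.015)])
Q=np.array([(234,97),(272,237),(150,272),(108,142),(208,43)])/5+[199.6,89.6]
def f(v):
    R=Rot.from_euler("ZY",[-16.1,-v[0]],degrees=True).as_matrix()
    o=np.array([v[1],.063,v[2]]); c=np.array([.0725,0,-.02])
    return np.ravel([proj(s,o+R@(c+(m-c)*.97))-q for m,q in zip(M,Q)])
r=least_squares(f,[12,.48,.24],x_scale=[10,.01,.01]); print(np.round(r.x,4),np.round(r.fun,1))
v=r.x; R=Rot.from_euler("ZY",[-16.1,-v[0]],degrees=True).as_matrix(); w=np.array([v[1],.0655,v[2]])+R@[.0725,0,-.055]
d=R.T@(np.array([.6024,.027,.1175])-w); print("label in window frame (x,-y,dist)",np.round([d[0],d[1],-d[2]],4),"angle",25-v[0])
```

```text
[13.8959  0.4967  0.2455] [ 0.1 -0.4  0.5  1.1  0.4  1.8 -0.7 -1.3  0.1 -0.9]
label in window frame (x,-y,dist) [ 0.0057 -0.0077  0.0962] angle 11.104143308124714
```

The scan pose checks out: 11° from square, under 10 mm off the label's middle, at 96 mm. Handing in.

```bash
python3 -c "
from workcell import manip
print(manip.hand_in())"
```

```text
the job is handed in; nothing more can be done
None
```

The label was scanned (held still over 2 s at about 96 mm, under 10 mm off the label's middle, about 11° from square by my measurement), the scanner is back in its rest and released, the canister and other goods have not visibly moved, and the job is handed in; no verdict was returned.

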